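# Open the glaze strainer and rack its bayonet cover

## Robot

A 7-joint arm with a two-finger parallel gripper is mounted at the origin on the work surface. World frame = base frame: x ahead of the robot, y to its left, z up, the work surface at z = 0. Lengths are in m, angles in degrees, forces in N, time in s.
With the tool pointing down it reaches from about 0.425 to 0.95 m from the base axis. Payload 4.7 kg.
Tool frame: the origin (TCP) lies on the centre line of the jaws, within the pads' length; the fingertips stand bot.tcp_to_tips ahead of it and the grasp point (between the pads) lies 6 mm ahead of it (bot.tcp_to_tips is the distance from the TCP to the fingertips, in m); z points along the fingers, y is the line along which they close (so a half turn about z gives the same grasp; the last joint's range is limited). The gripper opens to 85 mm and grips with 20 to 120 N. Pads are 22 mm wide; open, the fingers measure 114 mm over their backs; the gripper's body (76 mm by 85 mm) begins 54 mm behind the grasp point. The pads swing forward as they close: fully open they stand 13 mm farther back than shut.
Start: joints at [-70.124, 26.849, -2.785, 87.806, 1.381, 65.374, -4.715], TCP at [0.248, 0.628, 0.256] pointing down, gripper open.
Joint ranges: [-148.3, 148.3], [-19.14, 114.17], [-79.39, 73.82], [5.75, 140.21], [-59.74, 239.74], [12.07, 113.84], [-152.46, 152.46]. Speed limits (degrees/s): [147.25, 147.25, 180, 180, 180, 180, 180].

## Interface

Orientations are given as [roll, pitch, yaw] about the fixed x, y, z axes, in that order (R = Rz(yaw) Ry(pitch) Rx(roll)).
In Python, from rig import telemetry, optics, bot gives the robot as it stands.
- The arm moves only by the tool play_rows, never from a script. Its argument "increments" is a list of rows, each a list of 7 numbers: the shift along the world's x, y, z each as a share of 30 cm, from -1 to 1, then the turn, a rotation vector about the world's x, y, z each as a share of 180 degrees, from -1 to 1, then the opening, from 0 (shut) to 1 (fully open). In form: [[tx, ty, tz, wx, wy, wz, grip], ...]. A call has 1 to 20 rows; each row is the pose to reach, as a shift and turn from the pose commanded when the call began, turning the shorter way round; what a row does not reach only later rows make up. A row lasts 1/8 s, in which the tool goes at most 62.5 mm and 10.7 degrees, less where a joint would pass 70% of its speed; a pose out of reach is approached as far as the arm can. A call with a number of a shift or a turn outside -1 to 1 is refused whole. A call with a gripper value outside its range is refused whole. The fingers move at their own pace and stop on an object; the grip force is fixed at half the most. Time passes only in rows, so rows that repeat a pose let the fingers close. It gives the time, the measured TCP pose, the force, the opening and the grip force at its end, in the units of the state.
- telemetry.read_state(): the state, without advancing time (a new reading comes with each control period).
- optics.snapshot(name): name is "scene" or "top" or "wrist"; returns (picture, depth): 480x640x3 uint8, red, green, blue; 480x640 float32, m along the optical axis (not along the pixel's ray), 0 where there is no reading.
- optics.camera_model(name): a dict with "fx", "fy", "cx", "cy" (pixels), "xyz" and "orientation" of the camera in the world. Camera axes: x right, y up, looking along -z (the intrinsics and any distortion apply to the point x, -y, -z); pixel columns grow to the right and rows downward; lengths in m; the calibration is good to about 2 mm. A picture is of the moment at which its call begins: read the wrist's pose just before it. camera_model takes no time and is no camera call; for the wrist camera it gives the pose at the moment of the call.
- bot.finish_job(): hands the job in; it is judged then, once.
The state is a dict: "time_s": time; "joints": joint angles; "joint_velocities": joint speeds; "tau": joint torques, N m; "ee_pos": TCP position; "ee_rot": TCP orientation; "ft_force": force on the tool from outside, world axes, zero at the start; "wrist_torque": the same for the moment, N m; "finger_gap": finger opening in m; "grip_force": force on a finger pad.
Only numpy, scipy, OpenCV 4.12 (cv2) and the standard library are available. Lean on these libraries where they do the work, as an engineer would, in place of code of your own. Each camera call takes 0.05 s, during which the arm holds its last target. There are 200 camera calls.

## Task

Open the blue glaze strainer: press its orange cover down against the spring, keep it pressed while you twist it a quarter turn anticlockwise (seen from above) to free it from the lugs, lift it off, lay it flat on the round cork mat with its black wing up and let go. Then take it again by the wing and stand it on edge in the front slot of the wooden drying rack, its rim resting on both rails, and let go. Do not shove or tip the bowl, jar, brush or rib, and do not force the strainer.

Things in the scene. Friction and masses are not known exactly. Their poses are not given: they have to be found in the camera images.
- cover_center (a point): Orange bayonet cover, 180 g: disc 90 mm across, 10 mm thick; this point is the disc's centre, half-way through it. z: out of its top face. Two ears, 17 mm wide along x, 6 mm thick, flush with the underside, stand out along +y and -y to 53 mm from the axis. At the start it is locked in the strainer, its axes parallel to the strainer's.
- cover_wing (a point): Middle of the black upright wing on the cover's top face, by which it is gripped; 25 mm above the disc's centre along the cover's z, same axes as the cover. The wing is 40 mm long along x, 10 mm thick along y and 36 mm high, its foot on the disc's top face.
- strainer: Blue pot fixed to the bench, 120 mm across (136 mm foot), 80 mm high; origin under its centre, z up. Two steel lugs on its rim reach inward to 46.5 mm from the axis over the cover's ears; locked, the ears lie along its y and the disc's centre is 69 mm above this origin. More than 60 N between arm, cover and strainer is too much.
- strainer_mouth (a point): Centre of the strainer's mouth, 80 mm above the bench. A spring lifts the cover: 4 N from above starts it down, then 0.8 N per mm, hard stop 8 mm down. Press it down at least 4.5 mm and keep it down while turning anticlockwise (from above); free from 67 degrees on, stopped at about 90. Then the spring lifts it 4 mm above the locked height and it lifts straight off. It cannot turn clockwise.
- mat: Round cork mat fixed to the bench, 156 mm across, 4 mm thick; origin at the centre of its underside. Flat on it the cover's disc centre is 9 mm above the bench.
- rack_slot (a point): Where the disc's centre must be when the cover stands on edge in the free front slot of the drying rack, 50.5 mm above the bench. z up; x level, from the front slot to the rear ones; -x is the rack's open front, roughly to the robot's right. The cover's wing should point to -x, between the two front dowels (68 mm of room).
- rack: Wooden drying rack fixed to the bench; origin under the front slot's centre, axes as rack_slot. Two rails 10 mm thick along x at y = +-38 mm, tops 23 mm up; the disc's rim drops 17 mm between them and rests on both. Dowels 8 mm thick, tops 70 mm up, stand on both rails at x = -12, 12, 36, 60 mm, so a slot is 16 mm wide. A white disc is fixed in the slot between x = 36 and 60.
- bowl: Grey clay bowl, bystander, 104 mm across, 55 mm high; origin under its centre.
- glaze_jar: White and blue glaze jar, bystander, 60 mm across, 85 mm high; origin under its centre.
- brush: Brush lying on the bench, bystander.
- rib: Flat yellow potter's rib, bystander, 50 x 110 x 6 mm, ends rounded, lying on the bench beyond the work; origin under its centre.
Not all that is in view belongs to the job. Leave any turquoise look-alike of the part that bears cover_center alone. Of the things that look like the mat, the smaller one is meant.

How it is judged:
By the outcome, as a careful person would: the job done as asked, in the order asked, and still so for the second after the job is handed in, with the robot touching nothing.
It also fails if it takes over 61 s, if anything falls off the work surface, if the arm or the gripper's body presses on something with over 40 N, if the wrist force passes 120 N, or if a joint passes its speed limit or range.

## Working session

There is one attempt and no reset: what is moved stays moved. The work goes in short steps, Python scripts to look and compute and a tool call to move; the robot and the scene stay as the last step left them, time stands still between calls to the robot, and variables do not carry over. Pictures are saved under pics/ and viewed, at most 10 in all, crops included, and the job is handed in when it is done.

Besides the shell and the picture viewer there is one more tool, called after "Request:" by a JSON object that holds its "fn" and its "kwargs". play_rows: Moves the arm, as the interface text tells. Its arguments: {"type":"object","properties":{"increments":{"type":"array","items":{"type":"array","items":{"type":"number","minimum":-1,"maximum":1}}}},"required":["increments"]}

```bash
mkdir -p pics; ls; cat > h.py <<'E'
import numpy as np, cv2
from rig import telemetry, optics, bot
from scipy.spatial.transform import Rotation as R
def cam(n):
    c=optics.camera_model(n); return c
def pts(c,d):
    v,u=np.mgrid[0:480,0:640]
    P=np.stack([(u-c['cx'])/c['fx']*d,-(v-c['cy'])/c['fy']*d,-d],-1)
    return P@R.from_euler('xyz',c['orientation'],degrees=True).as_matrix().T+np.array(c['xyz'])
def ray(c,u,v,z):
    M=R.from_euler('xyz',c['orientation'],degrees=True).as_matrix()
    r=M@np.array([(u-c['cx'])/c['fx'],-(v-c['cy'])/c['fy'],-1]); o=np.array(c['xyz'])
    return o+r*(z-o[2])/r[2]
def save(n,p): cv2.imwrite('pics/'+n+'.png',cv2.cvtColor(p,cv2.COLOR_RGB2BGR))
E
python3 - <<'E'
from h import *
print(telemetry.read_state(), bot.tcp_to_tips)
for n in('top','scene'):
    c=cam(n);print(n,c)
    p,d=optics.snapshot(n); save(n+'0',p); np.savez(n+'0.npz',p=p,d=d,X=pts(c,d))
E
```

```text
pics
{'time_s': 0.0, 'joints': array([-70.12398525,  26.89776692,  -2.78328502,  87.87396773,
         1.38230313,  65.37309049,  -4.71771143]), 'joint_velocities': array([ 0.09425189,  0.02880448,  0.02129158, -0.09419143,  0.04269721,
       -0.00965972, -0.03600822]), 'tau': array([-7.27854990e-05, -5.10302567e+01, -4.68949985e-02, -2.37719876e+01,
        1.06106940e-02,  7.36171554e-03,  8.55390510e-06]), 'ee_pos': array([0.24754777, 0.62740267, 0.25525408]), 'ee_rot': array([-1.79888925e+02,  5.81906360e-03,  1.58467405e+02]), 'ft_force': array([-0.25019386,  0.56972061, -0.289733  ]), 'wrist_torque': array([-0.01541148,  0.02728394, -0.01772664]), 'grip_force': 0.0, 'finger_gap': 0.08545979230420381} 0.025
top {'fx': 583.2609394778709, 'fy': 583.2609394778709, 'cx': 323.21037269996606, 'cy': 239.81826552601765, 'xyz': array([0.35235867, 0.06374269, 1.40119694]), 'orientation': array([  5.70157287,   0.97731446, -90.32507555])}
scene {'fx': 538.342964718855, 'fy': 538.342964718855, 'cx': 313.0800513839734, 'cy': 236.22946356693697, 'xyz': array([0.96024152, 0.79841739, 0.95374905]), 'orientation': array([ 44.63041299,  -0.68067569, 148.34392211])}
```

View pics/top0.png

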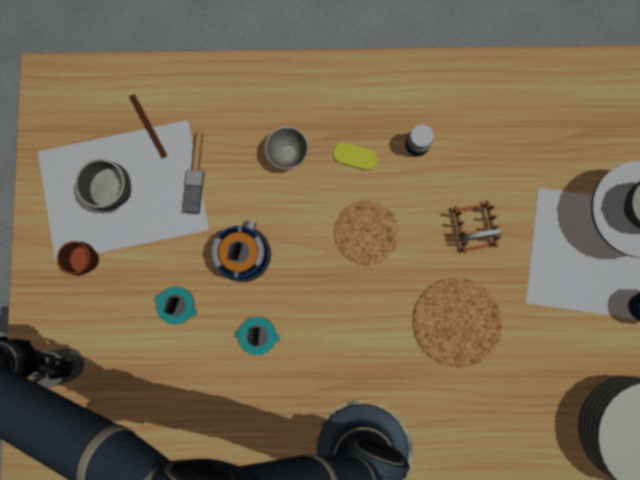

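View pics/scene0.png

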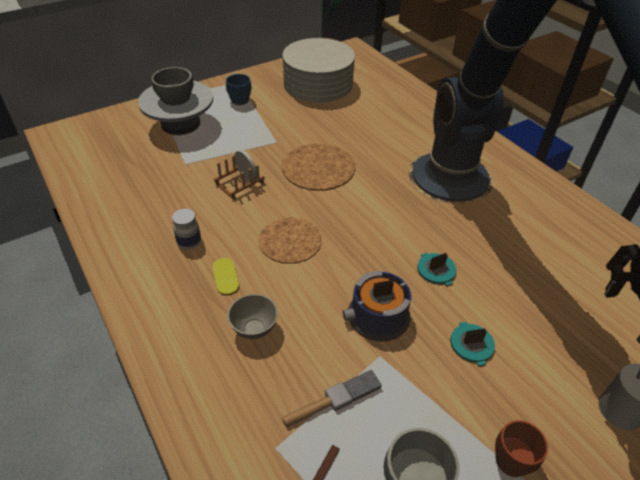

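The top view shows the strainer with its orange cover at (240,251), the small mat at (366,232), the big mat at (457,322), the rack at (474,226), and turquoise decoys at (176,305) and (258,336). The scene view agrees. Next I'll measure these and zoom in on the rack and cover.

```bash
python3 - <<'E'
from h import *
f=np.load('top0.npz');p,d,X=f['p'],f['d'],f['X']; c=cam('top')
hsv=cv2.cvtColor(p,cv2.COLOR_RGB2HSV)
# cover orange within box
def box(u0,u1,v0,v1):
    m=np.zeros((480,640),bool);m[v0:v1,u0:u1]=1;return m
h,s,v=hsv[...,0],hsv[...,1],hsv[...,2]
m=box(205,275,215,285)&(s>170)&(h<18)&(v>110)
print('orange',m.sum(),X[m].mean(0),np.median(X[m][:,2]))
cn=max(cv2.findContours(m.astype(np.uint8),0,1)[0],key=len);e=cv2.minEnclosingCircle(cn);print(e,cv2.fitEllipse(cn),ray(c,*e[0],.074))
w=box(215,265,225,275)&(X[...,2]>.095)&(d>0)
print('wing depth',w.sum(),X[w].mean(0),X[w][:,2].max())
r=cv2.minAreaRect(X[w][:,:2].astype(np.float32)*1000);print(r)
# small mat : height 2-10mm cork texture
for n,b in(('mat',box(325,408,190,275)),):
    m=b&(X[...,2]<.02)&(v<205)&(s>90)&(d>0)
    q=cv2.morphologyEx((m*255).astype(np.uint8),cv2.MORPH_OPEN,np.ones((5,5)))
    k=b&(X[...,2]>.0025)&(X[...,2]<.02); print('mat z',k.sum(),X[k].mean(0))
    cn=max(cv2.findContours(q,0,1)[0],key=cv2.contourArea);e=cv2.minEnclosingCircle(cn);print(e,ray(c,*e[0],.004))
b=box(435,515,190,262)
for lo,hi in((.012,.03),(.055,.08)):
    k=b&(X[...,2]>lo)&(X[...,2]<hi);print(lo,k.sum(),X[k].mean(0),X[k].min(0),X[k].max(0))
crop=lambda u0,v0,u1,v1,p:cv2.resize(p[v0:v1,u0:u1],(390,390),interpolation=cv2.INTER_CUBIC)
g=np.load('scene0.npz')['p']
save('crop1',np.hstack([crop(435,187,515,267,p),crop(200,132,280,212,g)]))
E
```

```text
orange 693 [0.45865079 0.28045462 0.08298514] 0.07356546211928561
((237.63482666015625, 251.45506286621094), 19.219215393066406) ((237.63082885742188, 251.49818420410156), (37.089210510253906, 37.45802307128906), 18.416715621948242) [0.45969696 0.28163065 0.074     ]
wing depth 98 [0.46032514 0.2796002  0.10806186] 0.11592949838653643
((460.50244140625, 279.9959411621094), (10.808520317077637, 39.74189376831055), 71.57090759277344)
mat z 2887 [ 0.50973    -0.01883785  0.00503952]
((366.0, 232.0), 58.69422149658203) [ 0.51016858 -0.01636926  0.004     ]
0.012 330 [ 0.52104832 -0.2740486   0.02192377] [ 0.45871093 -0.32695116  0.01238612] [ 0.58296155 -0.2247191   0.02972083]
0.055 171 [ 0.5103366  -0.27119836  0.06724035] [ 0.4759291  -0.32377162  0.05512537] [ 0.56529349 -0.22821842  0.07977352]
```

View pics/crop1.png

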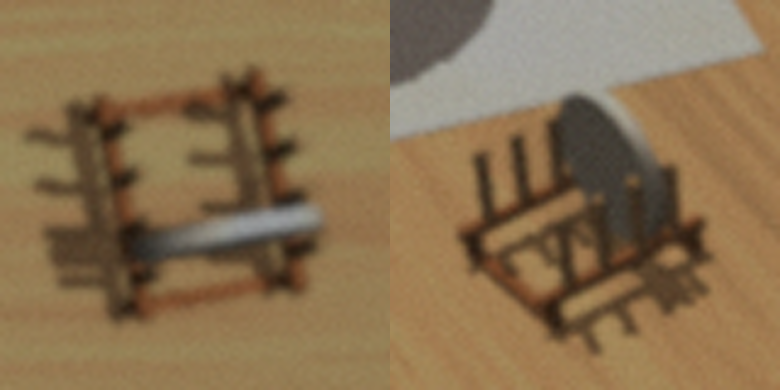

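The rack's rails run roughly along world x. The white disc is at the end nearest the robot, so the front slot faces away from it, towards world +x. I'm moving above the strainer now.

Request:
{"fn": "play_rows", "kwargs": {"increments": [[0.3, -0.45, 0, 0, 0, 0.01, 0.5], [0.6, -0.9, 0, 0, 0, 0.017, 0.5], [0.6, -0.95, 0, 0, 0, 0.017, 0.5], [0.6, -1, 0, 0, 0, 0.017, 0.5], [0.6, -1, 0, 0, 0, 0.017, 0.5], [0.6, -1, 0, 0, 0, 0.017, 0.5], [0.6, -1, 0, 0, 0, 0.017, 0.5], [0.6, -1, 0, 0, 0, 0.017, 0.5]]}}

```text
time_s: 1.1
ee_pos: [0.427, 0.3287, 0.2561]
ee_rot: [180.0, -0.0, 161.6]
ft_force: [0.0, -0.5, 0.1]
finger_gap: 0.0429
grip_force: 0.0
```

```bash
cat >> h.py <<'E'
import json
def log():
    s=telemetry.read_state(); open('log.jsonl','a').write(json.dumps([list(map(float,s[k])) for k in('joints','ee_pos','ee_rot')])+'\n')
    print(round(s['time_s'],2),s['ee_pos'].round(4),s['ee_rot'].round(2),'J',s['joints'].round(1),'F',s['ft_force'].round(1),s['wrist_torque'].round(2),round(s['finger_gap'],4),round(s['grip_force'],1)); return s
E
python3 - <<'E'
from h import *
# initial sample
open('log.jsonl','w').write(json.dumps([[-70.12398525,26.89776692,-2.78328502,87.87396773,1.38230313,65.37309049,-4.71771143],[0.24754777,0.62740267,0.25525408],[-179.888925,0.00581906,158.467405]])+'\n')
log(); c=cam('wrist');print(c)
p,d=optics.snapshot('wrist');save('w1',p);np.savez('w1.npz',p=p,d=d,X=pts(c,d))
E
```

```text
1.1 [0.427  0.3287 0.2561] [ 1.7999e+02 -5.0000e-02  1.6159e+02] J [-44.1  14.1   2.4 106.6  -0.7  59.3  30.3] F [ 0.  -0.5  0.1] [ 0.03 -0.    0.02] 0.0429 0.0
{'fx': 371.177882364405, 'fy': 371.177882364405, 'cx': 316.31078997946173, 'cy': 244.64035003500373, 'xyz': array([0.35686193, 0.35164061, 0.37368492]), 'orientation': array([-1.68721802e+01, -1.73284691e-02,  7.16025686e+01])}
```

View pics/w1.png

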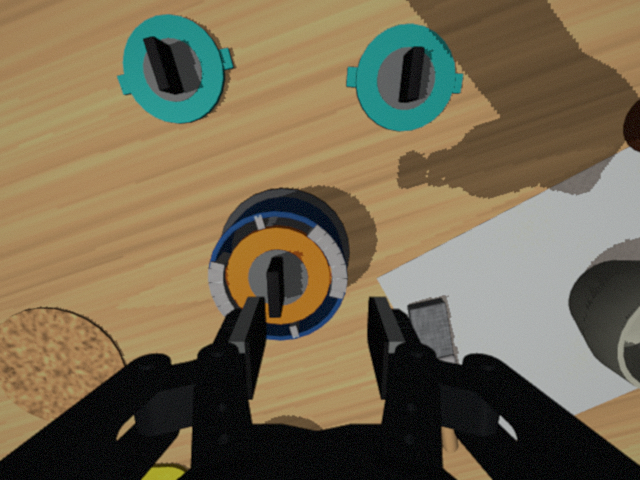

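The wrist view shows the orange cover centred near (278,277), its wing running from (278,255) to (274,317), and steel lugs at (217,285) and (338,255). I'll refine the position and angle from this.

```bash
python3 - <<'E'
from h import *
f=np.load('w1.npz');p,d,X=f['p'],f['d'],f['X']
c={'fx': 371.177882364405, 'fy': 371.177882364405, 'cx': 316.31078997946173, 'cy': 244.64035003500373, 'xyz': np.array([0.35686193, 0.35164061, 0.37368492]), 'orientation': np.array([-16.8721802, -0.0173284691,71.6025686])}
X=pts(c,d)
b=np.zeros((480,640),bool);b[225:330,220:336]=1
hsv=cv2.cvtColor(p,cv2.COLOR_RGB2HSV);h,s,v=[hsv[...,i] for i in range(3)]
m=b&(h<20)&(s>150)&(v>100)
cn=max(cv2.findContours(m.astype(np.uint8),0,1)[0],key=cv2.contourArea)
hull=cv2.convexHull(cn)[:,0]; e=cv2.fitEllipse(hull);print(e,ray(c,*e[0],.074))
W=np.array([ray(c,*q,.074)[:2] for q in hull]);print(cv2.minEnclosingCircle((W*1000).astype(np.float32)))
A=np.c_[2*W,np.ones(len(W))];s_=np.linalg.lstsq(A,(W**2).sum(1),rcond=None)[0];print('fit',s_[:2],np.sqrt(s_[2]+s_[:2]@s_[:2]))
k=b&(d>0)&(X[...,2]>.100)&(X[...,2]<.125)&(X[...,0]>.43)&(v<70)
k=cv2.morphologyEx(k.astype(np.uint8),cv2.MORPH_OPEN,np.ones((2,2)))>0
print(k.sum(),X[k].mean(0),X[k][:,2].max(),cv2.minAreaRect((X[k][:,:2]*1000).astype(np.float32)))
print('disc z',np.median(X[m][:,2]))
# lugs: grey bright at z~.08
l=(s<60)&(v>110)&(X[...,2]>.068)&(X[...,2]<.095)
l[:200]=0;l[340:]=0;l[:,:200]=0;l[:,360:]=0
for i in(1,2):
    q=l.copy()
    if i==1:q[:,270:]=0
    else:q[:,:285]=0
    v_,u_=np.nonzero(q);print(len(u_),u_.mean(),v_.mean(),ray(c,u_.mean(),v_.mean(),.08))
E
```

```text
((277.8075866699219, 275.36419677734375), (95.73876953125, 104.32621002197266), 101.53999328613281) [0.45898267 0.28265458 0.074     ]
((460.5346984863281, 282.3321228027344), 45.40230178833008)
fit [0.46072504 0.28207009] 0.04482917902515096
673 [0.45956185 0.28388406 0.10879958] 0.37368492 ((422.66754150390625, 304.5674743652344), (16.75551986694336, 160.94802856445312), 60.365821838378906)
disc z 0.07366240712092698
833 223.24489795918367 280.5750300120048 [0.44673485 0.23830274 0.08      ]
1210 329.09421487603305 265.75289256198346 [0.46241848 0.32795997 0.08      ]
```

```bash
python3 - <<'E'
from h import *
f=np.load('w1.npz');p,d,X=f['p'],f['d'],f['X']
C=np.array([.4606,.282])
r=np.linalg.norm(X[...,:2]-C,axis=-1)
k=(d>0)&(r<.026)&(X[...,2]>.104)&(X[...,2]<.115)
n,lab,st,ce=cv2.connectedComponentsWithStats(k.astype(np.uint8));i=1+st[1:,4].argmax();k=lab==i
Q=X[k];print(k.sum(),Q.mean(0),np.percentile(Q[:,2],[5,50,95]),cv2.minAreaRect((Q[:,:2]*1000).astype(np.float32)))
u,s,vt=np.linalg.svd(Q[:,:2]-Q[:,:2].mean(0),full_matrices=False);print(np.degrees(np.arctan2(vt[0,1],vt[0,0])))
E
```

```text
651 [0.45971575 0.28287231 0.10926406] [0.10674915 0.10948771 0.11064365] ((460.5054016113281, 282.2634582519531), (10.230022430419922, 39.90829086303711), 72.46464538574219)
-17.316141127783983
```

Request:
{"fn": "play_rows", "kwargs": {"increments": [[0.108, -0.153, -0.1, 0, 0, 0.005, 0.42], [0.108, -0.153, -0.25, 0, 0, 0.005, 0.42], [0.108, -0.153, -0.35, 0, 0, 0.005, 0.42], [0.108, -0.153, -0.43, 0, 0, 0.005, 0.42], [0.108, -0.153, -0.503, 0, 0, 0.005, 0.42], [0.108, -0.153, -0.503, 0, 0, 0.005, 0.42], [0.108, -0.153, -0.503, 0, 0, 0.005, 0.42]]}}

```text
time_s: 2.02
ee_pos: [0.4602, 0.2833, 0.1061]
ee_rot: [179.9, 0.0, 162.5]
ft_force: [-1.1, 0.2, 0.3]
finger_gap: 0.0357
grip_force: 0.0
```

```bash
python3 - <<'E'
from h import *
log();c=cam('wrist')
p,d=optics.snapshot('wrist');save('w2',p[200:480])
E
```

```text
2.02 [0.4602 0.2833 0.1061] [1.7993e+02 2.0000e-02 1.6252e+02] J [-38.7  24.9   3.4 114.4  -2.2  40.7  38.5] F [-1.1  0.2  0.3] [ 0.01 -0.    0.02] 0.0357 0.0
```

View pics/w2.png

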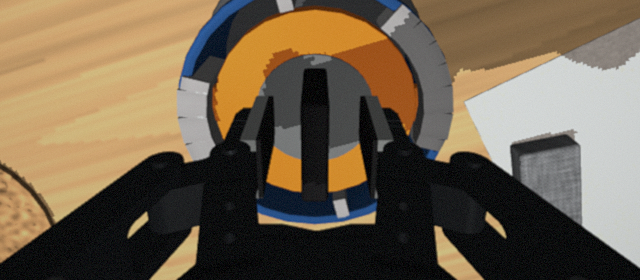

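The wing sits centred between the pads. Closing the gripper.

Request:
{"fn": "play_rows", "kwargs": {"increments": [[0, 0, 0, 0, 0, 0, 0], [0, 0, 0, 0, 0, 0, 0], [0, 0, 0, 0, 0, 0, 0], [0, 0, 0, 0, 0, 0, 0], [0, 0, 0, 0, 0, 0, 0]]}}

```text
time_s: 2.7
ee_pos: [0.4605, 0.2825, 0.1058]
ee_rot: [179.9, 0.0, 162.4]
ft_force: [-0.4, 0.2, 3.4]
finger_gap: 0.0085
grip_force: 60.4
```

```bash
python3 -c "
from h import *
log()"
```

```text
2.7 [0.4605 0.2825 0.1058] [1.7993e+02 4.0000e-02 1.6244e+02] J [-38.7  24.9   3.4 114.5  -2.2  40.6  38.5] F [-0.4  0.2  3.4] [ 0.17  0.04 -0.09] 0.0085 60.4
```

Request:
{"fn": "play_rows", "kwargs": {"increments": [[0, 0, -0.008, 0, 0, 0, 0], [0, 0, -0.016, 0, 0, 0, 0], [0, 0, -0.022, 0, 0, 0, 0], [0, 0, -0.022, 0, 0, 0, 0]]}}

```text
time_s: 3.2
ee_pos: [0.4605, 0.2825, 0.0994]
ee_rot: [179.9, 0.0, 162.4]
ft_force: [-1.0, 0.3, 9.3]
finger_gap: 0.009
grip_force: 61.2
```

Request:
{"fn": "play_rows", "kwargs": {"increments": [[0, 0, 0, 0, 0, 0.04, 0], [0, 0, 0, 0, 0, 0.08, 0], [0, 0, 0, 0, 0, 0.12, 0], [0, 0, 0, 0, 0, 0.16, 0], [0, 0, 0, 0, 0, 0.2, 0], [0, 0, 0, 0, 0, 0.24, 0], [0, 0, 0, 0, 0, 0.28, 0], [0, 0, 0, 0, 0, 0.32, 0], [0, 0, 0, 0, 0, 0.36, 0], [0, 0, 0, 0, 0, 0.4, 0], [0, 0, 0, 0, 0, 0.44, 0], [0, 0, 0, 0, 0, 0.475, 0], [0, 0, 0, 0, 0, 0.475, 0], [0, 0, 0, 0, 0, 0.475, 0]]}}

```text
time_s: 4.95
ee_pos: [0.461, 0.2824, 0.0997]
ee_rot: [-179.9, 0.1, -112.1]
ft_force: [-1.0, 0.0, 8.0]
finger_gap: 0.0091
grip_force: 61.3
```

```bash
python3 -c "
from h import *
log()"
```

```text
4.95 [0.461  0.2824 0.0997] [-1.7992e+02  1.0000e-01 -1.1206e+02] J [-21.6  26.7 -18.2 113.7  12.3  41.3 110.6] F [-1.  0.  8.] [0.03 0.05 0.03] 0.0091 61.3
```

Request:
{"fn": "play_rows", "kwargs": {"increments": [[0, 0, 0.015, 0, 0, 0, 0], [0, 0, 0.03, 0, 0, 0, 0], [0, 0, 0.05, 0, 0, 0, 0], [0, 0, 0.1, 0, 0, 0, 0], [0, 0, 0.2, 0, 0, 0, 0], [0, 0, 0.3, 0, 0, 0, 0], [0, 0, 0.4, 0, 0, 0, 0], [0, 0, 0.4, 0, 0, 0, 0]]}}

```text
time_s: 5.95
ee_pos: [0.4604, 0.2825, 0.221]
ee_rot: [-179.9, 0.1, -112.1]
ft_force: [0.5, -0.2, -2.8]
finger_gap: 0.0094
grip_force: 59.8
```

```bash
python3 - <<'E'
from h import *
s=log()
p,d=optics.snapshot('wrist')
hsv=cv2.cvtColor(p,cv2.COLOR_RGB2HSV);o=(hsv[...,0]<20)&(hsv[...,1]>150)&(hsv[...,2]>90);o[:150]=0
v,u=np.nonzero(o);print('orange',o.sum(),u.mean(),v.mean(),np.median(d[o]))
# kinematic fit: generic 7R with alternating axes
L=[json.loads(l) for l in open('log.jsonl')]
for j,pz,r in L: print(np.round(j,1),np.round(pz,3),np.round(r,1))
E
```

```text
5.95 [0.4604 0.2825 0.221 ] [-1.7989e+02  1.4000e-01 -1.1207e+02] J [-19.2  17.7 -20.7 107.8   7.5  55.7 114.8] F [ 0.5 -0.2 -2.8] [ 0.02 -0.05 -0.  ] 0.0094 59.8
orange 15863 316.42734665573977 273.7187165101179 0.16020143
[-70.1  26.9  -2.8  87.9   1.4  65.4  -4.7] [0.248 0.627 0.255] [-179.9    0.   158.5]
[-44.1  14.1   2.4 106.6  -0.7  59.3  30.3] [0.427 0.329 0.256] [180.   -0.  161.6]
[-38.7  24.9   3.4 114.4  -2.2  40.7  38.5] [0.46  0.283 0.106] [179.9   0.  162.5]
[-38.7  24.9   3.4 114.5  -2.2  40.6  38.5] [0.46  0.282 0.106] [179.9   0.  162.4]
[-21.6  26.7 -18.2 113.7  12.3  41.3 110.6] [0.461 0.282 0.1  ] [-1.799e+02  1.000e-01 -1.121e+02]
[-19.2  17.7 -20.7 107.8   7.5  55.7 114.8] [0.46  0.283 0.221] [-1.799e+02  1.000e-01 -1.121e+02]
```

```bash
cat > kin.py <<'E'
import numpy as np, json, itertools
from scipy.spatial.transform import Rotation as R
from scipy.optimize import least_squares
E3=lambda a,t:R.from_euler(a,t,degrees=True).as_matrix()
def fk(q,S,x):
    # x: o1,o7,d1,d3,a3,d5,a5,d7,a7,o2,o4,o6
    M=E3('z',S[0]*q[0]+x[0]); p=np.array([0,0,x[2]])
    M=M@E3('y',q[1]+x[9])@E3('z',S[1]*q[2]); p=p+M@[x[4],0,x[3]]
    M=M@E3('y',q[3]+x[10])@E3('z',S[2]*q[4]); p=p+M@[x[6],0,x[5]]
    M=M@E3('y',q[5]+x[11])@E3('z',S[3]*q[6]+x[1]); p=p+M@[0,0,x[7]]+M@E3('z',-S[3]*q[6]-x[1])@[x[8],0,0]
    return p,M
def fit():
    L=[json.loads(l) for l in open('log.jsonl')]
    best=None
    for S in itertools.product((1,-1),repeat=4):
        def f(x):
            o=[]
            for j,p,r in L:
                P,M=fk(j,S,x); o+=list((P-p)*10)
                o+=list(R.from_matrix(M.T@E3('xyz',r)).as_rotvec())
            return np.r_[o,.01*np.array(x[9:12]),.2*np.array([x[4]+x[6],x[8]])]
        for o1,o7 in itertools.product((0,90,180,270),repeat=2):
            s=least_squares(f,[o1,o7,.3,.35,0,.35,0,.25,0,0,0,0],max_nfev=60,x_scale=[50,50,.1,.1,.1,.1,.1,.1,.1,5,5,5])
            if best is None or s.cost<best[0]: best=(s.cost,S,s.x)
    return best
if __name__=='__main__':
    b=fit();print(b[0],b[1],b[2].round(3));json.dump([list(b[1]),list(b[2])],open('kin.json','w'))
    for l in open('log.jsonl'):
        j,p,r=json.loads(l);P,M=fk(j,b[1],b[2]);print((1000*(P-p)).round(1),np.degrees(R.from_matrix(M.T@E3('xyz',r)).magnitude()).round(2))
E
time python3 kin.py
```

```text
0.004139065673727968 (-1, -1, -1, -1) [-4.1300e+00  8.5886e+01 -2.7040e+00  5.3000e-01  6.0000e-03  4.5300e-01
 -2.3000e-02 -2.6630e+00 -2.0000e-03  1.9000e-01  4.6800e-01 -6.1300e-01]
[ 6.2 -2.5 -0.3] 0.05
[ 0.3  1.5 -0.8] 0.05
[-1.9  1.6 -1.1] 0.06
[-2.7  1.7 -1.1] 0.06
[1.3 2.4 1.9] 0.16
[-1.6 -0.1  1.4] 0.11
real	1m50.746s
user	1m50.909s
sys	0m0.077s
```

```bash
cat > ik.py <<'E'
from kin import *
S,x0=json.load(open('kin.json'));x0=np.array(x0)
LO=np.array([-148.3,-19.14,-79.39,5.75,-59.74,12.07,-152.46])+3
HI=np.array([148.3,114.17,73.82,140.21,239.74,113.84,152.46])-3
def setd7(d):
    x=x0.copy();x[2]=x0[2]-x0[7]+d;x[7]=d;return x
def solve(P,M,x,seeds):
    best=(9,None)
    for s in seeds:
        f=lambda q:np.r_[(lambda a:np.r_[(a[0]-P)*5,R.from_matrix(a[1].T@M).as_rotvec()])(fk(q,S,x)),1e-4*(q-s)]
        r=least_squares(f,np.clip(s,LO+1,HI-1),bounds=(LO,HI),x_scale=30,max_nfev=40)
        e=np.abs(r.fun[:6]).max()
        if e<best[0]:best=(e,r.x)
        if e<.02:break
    return best
def frame(tz,ty):
    return np.c_[np.cross(ty,tz),ty,tz]
def mat(th,psi,flip,C,off=.028,rise=0):
    h=np.array([np.cos(psi),np.sin(psi),0]);up=np.array([0,0,1.])
    tz=-np.cos(th)*up+np.sin(th)*h; ty=flip*np.cross(up,h)   # cx'=-h
    return C+up*(off+rise)-.006*tz, frame(tz,ty)
def rack(th,phi,flip,SL,nyaw,off=.028,rise=0):
    n=np.array([np.cos(nyaw),np.sin(nyaw),0]);c=R.from_rotvec(phi*n).apply([0,0,1.])
    tz=-np.cos(th)*n-np.sin(th)*c; ty=flip*np.cross(n,-c)
    return SL+n*off+[0,0,rise]-.006*tz, frame(tz,ty)
E
cat > t.py <<'E'
from ik import *
D=np.radians
seeds=[np.array(s,float) for s in([0,17,0,100,0,60,60],[40,20,-40,110,40,60,60],[-30,20,30,110,-30,60,0],[0,17,0,100,90,60,0],[60,40,-60,110,60,90,-60],[0,0,0,130,0,20,90],[0,0,0,130,0,20,-90])]
C=np.array([.51,-.016,.009]);SL=np.array([.555,-.268,.0505])
for d in(.26,.34):
    x=setd7(d)
    for th in(35,45,55):
        for fl in(1,-1):
            a=' '.join('%d:%.2f'%(p,solve(*mat(D(th),D(p),fl,C),x,seeds)[0]) for p in range(-150,181,30))
            b=' '.join('%d:%.2f'%(p,solve(*rack(D(th),D(p),fl,SL,D(9.5)),x,seeds)[0]) for p in(-30,0,30))
            print(d,th,fl,'| mat',a,'| rack',b,flush=True)
E
time timeout 560 python3 t.py
```

```text
0.26 35 1 | mat -150:0.00 -120:0.00 -90:0.00 -60:0.00 -30:0.00 0:0.00 30:0.00 60:0.00 90:0.00 120:0.00 150:0.00 180:0.00 | rack -30:0.00 0:0.00 30:0.02
0.26 35 -1 | mat -150:0.00 -120:0.00 -90:0.00 -60:0.00 -30:0.00 0:0.00 30:0.00 60:0.00 90:0.00 120:0.00 150:0.00 180:0.00 | rack -30:0.00 0:0.00 30:0.02
0.26 45 1 | mat -150:0.00 -120:0.00 -90:0.00 -60:0.00 -30:0.00 0:0.05 30:0.00 60:0.00 90:0.00 120:0.00 150:0.00 180:0.00 | rack -30:0.00 0:0.00 30:0.00
0.26 45 -1 | mat -150:0.00 -120:0.00 -90:0.00 -60:0.00 -30:0.00 0:0.05 30:0.00 60:0.00 90:0.00 120:0.00 150:0.00 180:0.00 | rack -30:0.00 0:0.00 30:0.00
0.26 55 1 | mat -150:0.00 -120:0.00 -90:0.00 -60:0.00 -30:0.02 0:0.14 30:0.00 60:0.00 90:0.00 120:0.00 150:0.00 180:0.00 | rack -30:0.00 0:0.00 30:0.00
0.26 55 -1 | mat -150:0.00 -120:0.00 -90:0.00 -60:0.00 -30:0.01 0:0.14 30:0.02 60:0.00 90:0.00 120:0.00 150:0.00 180:0.00 | rack -30:0.00 0:0.00 30:0.00
0.34 35 1 | mat -150:0.00 -120:0.00 -90:0.00 -60:0.00 -30:0.00 0:0.07 30:0.00 60:0.00 90:0.00 120:0.00 150:0.00 180:0.00 | rack -30:0.00 0:0.00 30:0.10
0.34 35 -1 | mat -150:0.00 -120:0.00 -90:0.00 -60:0.00 -30:0.00 0:0.07 30:0.00 60:0.00 90:0.00 120:0.00 150:0.00 180:0.00 | rack -30:0.00 0:0.00 30:0.10
0.34 45 1 | mat -150:0.00 -120:0.00 -90:0.00 -60:0.00 -30:0.05 0:0.19 30:0.03 60:0.00 90:0.00 120:0.00 150:0.00 180:0.00 | rack -30:0.00 0:0.00 30:0.02
0.34 45 -1 | mat -150:0.00 -120:0.00 -90:0.00 -60:0.00 -30:0.05 0:0.19 30:0.05 60:0.00 90:0.00 120:0.00 150:0.00 180:0.00 | rack -30:0.00 0:0.00 30:0.02
0.34 55 1 | mat -150:0.00 -120:0.00 -90:0.00 -60:0.00 -30:0.10 0:0.30 30:0.06 60:0.00 90:0.00 120:0.00 150:0.00 180:0.00 | rack -30:0.00 0:0.00 30:0.00
0.34 55 -1 | mat -150:0.00 -120:0.00 -90:0.00 -60:0.00 -30:0.10 0:0.30 30:0.07 60:0.00 90:0.00 120:0.00 150:0.00 180:0.00 | rack -30:0.00 0:0.00 30:0.00
real	0m18.198s
user	0m18.561s
sys	0m0.092s
```

```bash
cat > t2.py <<'E'
from ik import *
from scipy.spatial.transform import Slerp
D=np.radians
C=np.array([.51,-.016,.009]);SL=np.array([.555,-.268,.0505])
q0=np.array([-19.2,17.7,-20.7,107.8,7.5,55.7,114.8])
def interp(A,B,n):
    s=Slerp([0,1],R.from_matrix([A[1],B[1]]))
    return [(A[0]+(B[0]-A[0])*t,s(t).as_matrix()) for t in np.linspace(0,1,n+1)[1:]]
for d in(.26,.34):
  x=setd7(d)
  for psi,fl in((68,1),(-112,-1)):
    for th in(40,50,58):
     for phi in(-20,0,20):
      a=fk(q0,S,x); down=frame(np.array([0,0,-1.]),np.array([np.cos(D(158)),np.sin(D(158)),0]))
      m0=(C+[0,0,.15],down); m1=mat(D(th),D(psi),fl,C,rise=.12);m2=mat(D(th),D(psi),fl,C)
      r1=rack(D(th),D(phi),fl,SL,D(9.5),rise=.14);r2=rack(D(th),D(phi),fl,SL,D(9.5))
      path=interp(a,m0,8)+interp(m0,m1,8)+interp(m1,m2,6)+interp(m2,m1,6)+interp(m1,r1,20)+interp(r1,r2,6)
      q=q0;E=[];Q=[]
      for P,M in path:
        e,q=solve(P,M,x,[q]);E.append(e);Q.append(q)
      E=np.array(E);i=E.argmax();Q=np.array(Q)
      print(d,psi,th,phi,'maxerr %.3f at %d'%(E.max(),i),'margin',np.minimum(Q-LO,HI-Q).min(0).round(0),'rot',np.degrees(R.from_matrix(m1[1].T@r1[1]).magnitude()).round(),'mat',Q[21].round(0),'rack',Q[-1].round(0),flush=True)
E
time timeout 570 python3 t2.py
```

```text
0.26 68 40 -20 maxerr 0.027 at 15 margin [74. 32.  0. 12. 62.  2.  0.] rot 114.0 mat [ 65.  57. -65. 125.  27.  22. 149.] rack [ 21.  59. -21.  75.  42. 100.  79.]
0.26 68 40 0 maxerr 0.027 at 15 margin [74. 32.  0. 12. 62.  0.  0.] rot 104.0 mat [ 65.  57. -65. 125.  27.  22. 149.] rack [ 20.  59. -14.  71.  28. 101.  99.]
0.26 68 40 20 maxerr 0.040 at 47 margin [74. 32.  0. 12. 54.  0.  0.] rot 96.0 mat [ 65.  57. -65. 125.  27.  22. 149.] rack [  5.  63.  23.  65.  -2. 104. 135.]
0.26 68 50 -20 maxerr 0.100 at 15 margin [72. 32.  0. 12. 62.  9.  0.] rot 114.0 mat [ 72.  69. -70. 125.  33.  24. 149.] rack [ 23.  54. -22.  82.  43.  89.  77.]
0.26 68 50 0 maxerr 0.100 at 15 margin [72. 32.  0. 12. 62.  6.  0.] rot 104.0 mat [ 72.  69. -70. 125.  33.  24. 149.] rack [ 30.  57. -28.  77.  35.  94.  92.]
0.26 68 50 20 maxerr 0.100 at 15 margin [72. 32.  0. 12. 62.  0.  0.] rot 96.0 mat [ 72.  69. -70. 125.  33.  24. 149.] rack [ 31.  60. -26.  70.  22. 100. 109.]
0.26 68 58 -20 maxerr 0.151 at 15 margin [69. 31.  0. 10. 62.  6.  0.] rot 114.0 mat [ 76.  80. -74. 124.  38.  26. 149.] ra
[... 4168 characters left out ...]
 50 20 maxerr 1.184 at 45 margin [94. 32.  0.  6. 62.  0.  0.] rot 153.0 mat [-21.  49.  -3. 100.  39.  74. 108.] rack [ 13.  36.   4. 127. 154.  15. 149.]
0.34 -112 58 -20 maxerr 1.130 at 47 margin [104.  32.   0.   9.  62.   0.   0.] rot 127.0 mat [-24.  54.  -1.  96.  40.  81. 107.] rack [-18.  42.  33. 125. 135.  15. 149.]
0.34 -112 58 0 maxerr 0.999 at 46 margin [98. 32.  0.  7. 62.  0.  0.] rot 140.0 mat [-24.  54.  -1.  96.  40.  81. 107.] rack [  1.  36.  15. 126. 145.  15. 149.]
0.34 -112 58 20 maxerr 1.091 at 46 margin [93. 32.  0.  6. 62.  0.  0.] rot 153.0 mat [-24.  54.  -1.  96.  40.  81. 107.] rack [ 22.  35.  -5. 126. 153.  15. 149.]
real	0m47.459s
user	0m47.585s
sys	0m0.107s
```

```bash
cat > t3.py <<'E'
from ik import *
from t2h import interp
D=np.radians
C=np.array([.51,-.016,.009]);SL=np.array([.555,-.268,.0505])
x=setd7(.30)
out=[]
for psi in list(range(-150,181,30)):
  for fl in(1,-1):
   for th in(45,55):
    for phi in(-10,):
      h=D(psi); ty=fl*np.array([-np.sin(h),np.cos(h),0]); down=frame(np.array([0,0,-1.]),ty)
      m0=(C+[0,0,.15],down); m1=mat(D(th),h,fl,C,rise=.10);m2=mat(D(th),h,fl,C)
      r1=rack(D(th),D(phi),fl,SL,D(9.5),rise=.14);r2=rack(D(th),D(phi),fl,SL,D(9.5))
      e,q=solve(*m0,x,[np.array([0,17,0,108,0,56,a],float) for a in(0,-80,80)])
      if e>.02: print('no',psi,fl);break
      qd=q
      path=interp(m0,m1,8)+interp(m1,m2,6)+interp(m2,m1,6)+interp(m1,r1,20)+interp(r1,r2,6)
      E=[];Q=[]
      for P,M in path:
        e,q=solve(P,M,x,[q]);E.append(e);Q.append(q)
        if e>.1:break
      if max(E)<.05:
        Q=np.array(Q);print(psi,fl,th,phi,'err %.3f'%max(E),'margin',np.minimum(Q-LO,HI-Q).min(0).round(0),'down',qd.round(0),'mat',Q[13].round(0),'rack',Q[-1].round(0),flush=True)
E
cat > t2h.py <<'E'
import numpy as np
from scipy.spatial.transform import Slerp, Rotation as R
def interp(A,B,n):
    s=Slerp([0,1],R.from_matrix([A[1],B[1]]))
    return [(A[0]+(B[0]-A[0])*t,s(t).as_matrix()) for t in np.linspace(0,1,n+1)[1:]]
E
timeout 400 python3 t3.py
```

```text
-150 1 45 -10 err 0.000 margin [124.  37.  55.  24.  55.   5.  56.] down [-12.  18.  12. 116.  -5.  46. -58.] mat [-21.  50.  15.  92.   8.  80. -71.] rack [ 19.  59. -17.  72.  34.  96.  89.]
-150 1 55 -10 err 0.000 margin [123.  38.  54.  25.  55.  14.  56.] down [-12.  18.  12. 116.  -5.  46. -58.] mat [-22.  56.  15.  87.   9.  89. -72.] rack [ 21.  53. -17.  79.  33.  84.  89.]
-120 1 45 -10 err 0.000 margin [116.  36.  56.  23.  60.   7.  53.] down [ -7.  18.   5. 116.  -2.  46. -30.] mat [-29.  46.  14. 102.  24.  67. -62.] rack [ 16.  58. -11.  72.  31.  94.  92.]
-120 1 55 -10 err 0.000 margin [113.  36.  54.  23.  61.  18.  53.] down [ -7.  18.   5. 116.  -2.  46. -30.] mat [-31.  51.  15.  98.  26.  75. -64.] rack [ 17.  52. -11.  80.  29.  82.  92.]
-90 1 45 -10 err 0.000 margin [111.  34.  57.  21.  64.   7.  51.] down [ -2.  18.  -1. 116.   0.  46.  -3.] mat [-35.  40.  14. 115.  45.  51. -60.] rack [14. 58. -8. 72. 28. 93. 93.]
-90 1 55 -10 err 0.000 margin [106.  34.  55.  21.  65.  18.  51.] down [ -2.  18.  -1. 116.   0.  46.  -3.] mat [-39.  46.  15. 113.  48.  58.
[... 1990 characters left out ...]
own [  8.  18. -13. 116.   6.  46.  52.] mat [ 15.  51. -15.  91.  -6.  81.  64.] rack [ -7.  61.  31.  72.   2.  87. -66.]
150 -1 55 -10 err 0.000 margin [129.  38.  37.  25.  46.  13.  84.] down [  8.  18. -13. 116.   6.  46.  52.] mat [ 16.  56. -15.  86.  -7.  91.  65.] rack [ -8.  55.  32.  80.  -1.  76. -65.]
180 1 45 -10 err 0.000 margin [121.  38.  50.  25.  49.   3.  59.] down [-18.  19.  18. 116.  -8.  46. -85.] mat [-13.  52.  15.  88.  -8.  86. -84.] rack [ 23.  60. -25.  71.  39.  99.  85.]
180 1 55 -10 err 0.000 margin [118.  38.  47.  26.  49.   4.  60.] down [-18.  19.  18. 116.  -8.  46. -85.] mat [-12.  58.  15.  82.  -7.  97. -84.] rack [ 27.  55. -27.  79.  40.  87.  84.]
```

Request:
{"fn": "play_rows", "kwargs": {"increments": [[0, -0.05, 0, 0, 0, -0.05, 0], [0.02, -0.15, 0, 0, 0, -0.1, 0], [0.04, -0.25, 0, 0, 0, -0.15, 0], [0.06, -0.35, 0, 0, 0, -0.2, 0], [0.08, -0.45, 0, 0, 0, -0.255, 0], [0.1, -0.55, 0, 0, 0, -0.31, 0], [0.12, -0.65, 0, 0, 0, -0.365, 0], [0.14, -0.75, 0, 0, 0, -0.42, 0], [0.16, -0.85, 0, 0, 0, -0.475, 0], [0.165, -0.93, 0, 0, 0, -0.53, 0], [0.165, -0.995, 0, 0, 0, -0.585, 0], [0.165, -0.995, 0, 0, 0, -0.64, 0], [0.165, -0.995, 0, 0, 0, -0.69, 0], [0.165, -0.995, 0, 0, 0, -0.711, 0], [0.165, -0.995, 0, 0, 0, -0.711, 0], [0.165, -0.995, 0, 0, 0, -0.711, 0]]}}

```text
time_s: 8.0
ee_pos: [0.5089, -0.0164, 0.2179]
ee_rot: [-179.9, -0.1, 120.0]
ft_force: [0.5, 0.1, -2.1]
finger_gap: 0.0091
grip_force: 59.6
```

```bash
python3 - <<'E'
from h import *
s=log();c=cam('wrist')
p,d=optics.snapshot('wrist');save('w3',p);np.savez('w3.npz',p=p,d=d,X=pts(c,d))
E
```

```text
8.0 [ 0.5089 -0.0164  0.2179] [-1.7989e+02 -6.0000e-02  1.2001e+02] J [-10.5  13.7   9.  113.   -2.6  53.6  29.8] F [ 0.5  0.1 -2.1] [-0.08 -0.01  0.  ] 0.0091 59.6
```

View pics/w3.png

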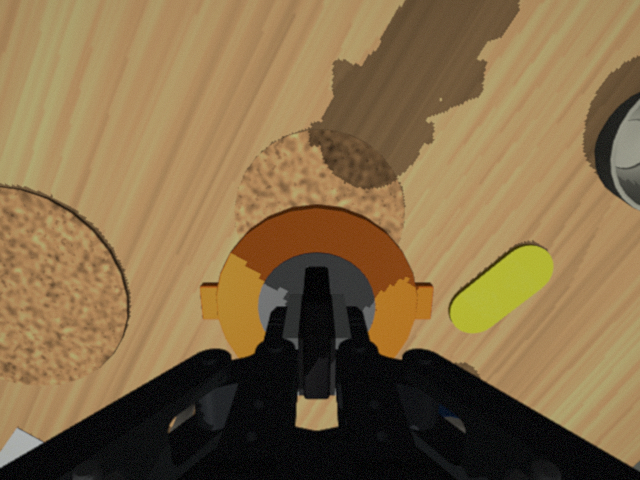

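The cover is held straight with its ears clear, and the small mat is below it. Lowering.

Request:
{"fn": "play_rows", "kwargs": {"increments": [[0.003, 0, -0.12, 0, 0, 0, 0], [0.003, 0, -0.28, 0, 0, 0, 0], [0.003, 0, -0.42, 0, 0, 0, 0], [0.003, 0, -0.5, 0, 0, 0, 0], [0.003, 0, -0.54, 0, 0, 0, 0], [0.003, 0, -0.56, 0, 0, 0, 0], [0.003, 0, -0.56, 0, 0, 0, 0], [0.003, 0, -0.568, 0, 0, 0, 0], [0.003, 0, -0.568, 0, 0, 0, 0]]}}

```text
time_s: 9.18
ee_pos: [0.5108, -0.0164, 0.0489]
ee_rot: [179.9, 0.0, 120.0]
ft_force: [-1.1, -0.5, -1.7]
finger_gap: 0.0088
grip_force: 59.5
```

Still about 2–3 mm above the mat, so I'm lowering a bit more.

Request:
{"fn": "play_rows", "kwargs": {"increments": [[0, 0, -0.004, 0, 0, 0, 0], [0, 0, -0.008, 0, 0, 0, 0], [0, 0, -0.01, 0, 0, 0, 0], [0, 0, -0.01, 0, 0, 0, 0]]}}

```text
time_s: 9.68
ee_pos: [0.5106, -0.0165, 0.0464]
ee_rot: [180.0, -0.0, 119.9]
ft_force: [-2.2, -0.3, 8.5]
finger_gap: 0.009
grip_force: 61.1
```

Request:
{"fn": "play_rows", "kwargs": {"increments": [[0, 0, 0.003, 0, 0, 0, 0.2], [0, 0, 0.003, 0, 0, 0, 0.42], [0, 0, 0.003, 0, 0, 0, 0.42], [0, 0, 0.003, 0, 0, 0, 0.42], [0, 0, 0.05, 0, 0, 0, 0.42], [0, 0, 0.15, 0, 0, 0, 0.42], [0, 0, 0.3, 0, 0, 0, 0.42], [0, 0, 0.45, 0, 0, 0, 0.42], [0, -0.1, 0.6, 0, 0, 0, 0.42], [0.05, -0.3, 0.65, 0, 0, 0, 0.42], [0.08, -0.5, 0.65, 0, 0, 0, 0.42], [0.1, -0.7, 0.65, 0, 0, 0, 0.42], [0.1, -0.9, 0.65, 0, 0, 0, 0.42], [0.1, -0.95, 0.65, 0, 0, 0, 0.42], [0.1, -0.95, 0.65, 0, 0, 0, 0.42], [0.1, -0.95, 0.65, 0, 0, 0, 0.42]]}}

```text
time_s: 11.68
ee_pos: [0.5411, -0.299, 0.2406]
ee_rot: [179.9, -0.1, 120.1]
ft_force: [0.1, 1.4, 0.4]
finger_gap: 0.0361
grip_force: 0.0
```

```bash
python3 - <<'E'
from h import *
s=log();c=cam('wrist')
p,d=optics.snapshot('wrist');np.savez('w4.npz',p=p,d=d,X=pts(c,d))
c2=cam('top');p2,d2=optics.snapshot('top');np.savez('top1.npz',p=p2,d=d2,X=pts(c2,d2))
q=np.zeros((600,800,3),np.uint8);q[:480,:640]=p; k=cv2.resize(p2[190:280,320:410],(160,160)); q[440:600,640:800]=k
save('w4',q)
E
```

```text
11.68 [ 0.5411 -0.299   0.2406] [ 1.7994e+02 -7.0000e-02  1.2012e+02] J [12.8 22.6 16.5 97.8 -7.3 60.6 61.8] F [0.1 1.4 0.4] [0.05 0.02 0.03] 0.0361 0.0
```

View pics/w4.png

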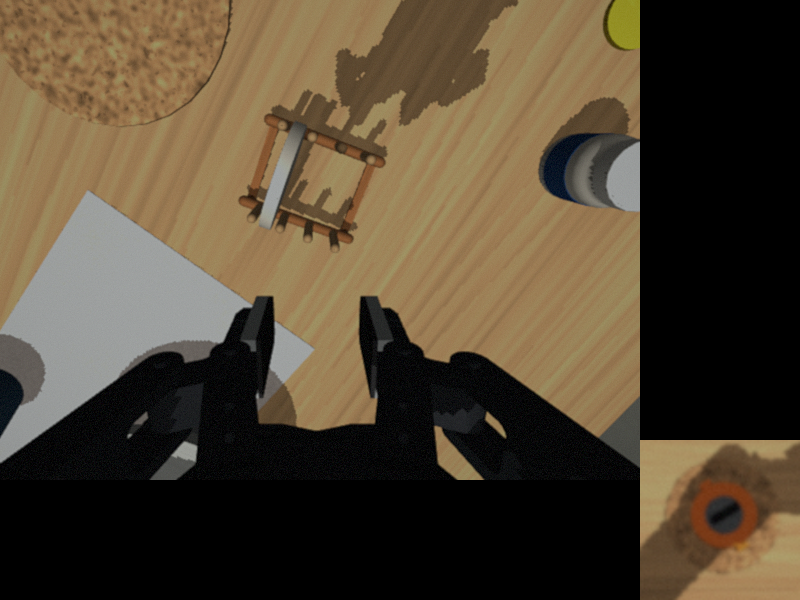

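```bash
python3 - <<'E'
from h import *
f=np.load('w4.npz');p,d,X=f['p'],f['d'],f['X'];c=cam('wrist')
hsv=cv2.cvtColor(p,cv2.COLOR_RGB2HSV)
k=(d>0)&(X[...,2]>.064)&(X[...,2]<.078);k[:100]=0;k[270:]=0;k[:,:230]=0;k[:,400:]=0
n,lab,st,ce=cv2.connectedComponentsWithStats(k.astype(np.uint8))
for i in range(1,n):
    if st[i,4]>5: print(st[i,4],ce[i].round(1),ray(c,*ce[i],.07).round(4),X[lab==i].mean(0).round(4),hsv[lab==i].mean(0).round())
# cover on mat from the top view and mat
f=np.load('top1.npz');p,d,X=f['p'],f['d'],f['X'];c=cam('top')
hsv=cv2.cvtColor(p,cv2.COLOR_RGB2HSV)
r=np.linalg.norm(X[...,:2]-[.5105,-.0165],axis=-1)
k=(r<.03)&(X[...,2]>.04)&(X[...,2]<.06);Q=X[k];print(k.sum(),Q.mean(0),cv2.minAreaRect((Q[:,:2]*1000).astype(np.float32)))
m=np.zeros((480,640),bool);m[195:270,325:405]=1
m&=(hsv[...,0]<14)&(hsv[...,1]>170)
cn=max(cv2.findContours(m.astype(np.uint8),0,1)[0],key=cv2.contourArea);e=cv2.minEnclosingCircle(cn);print(e,ray(c,*e[0],.014))
E
```

```text
95 [282.3 124.9] [ 0.4799 -0.2437  0.07  ] [ 0.4797 -0.2436  0.0684] [ 17. 121. 119.]
151 [297.5 129.7] [ 0.4912 -0.241   0.07  ] [ 0.4913 -0.2408  0.072 ] [23. 30. 84.]
89 [312.3 136.4] [ 0.5031 -0.2396  0.07  ] [ 0.5031 -0.2395  0.0685] [ 17. 121. 122.]
90 [341.6 147.9] [ 0.5263 -0.2357  0.07  ] [ 0.5264 -0.2356  0.0684] [ 16. 125.  77.]
91 [370.5 159.1] [ 0.5496 -0.2317  0.07  ] [ 0.5498 -0.2316  0.0683] [ 17. 122. 119.]
80 [251.6 217.6] [ 0.4924 -0.3174  0.07  ] [ 0.4922 -0.3178  0.0682] [ 17. 120. 116.]
58 [264.6 225.1] [ 0.5042 -0.3176  0.07  ] [ 0.5041 -0.3165  0.0735] [ 22.  32. 134.]
81 [279.8 227.5] [ 0.5157 -0.3133  0.07  ] [ 0.5156 -0.3137  0.0681] [ 17. 120. 114.]
81 [307.5 237.5] [ 0.5389 -0.3093  0.07  ] [ 0.5391 -0.3097  0.0679] [ 17. 120. 115.]
79 [334.7 247.4] [ 0.5622 -0.3055  0.07  ] [ 0.5625 -0.3059  0.068 ] [ 17. 119. 117.]
79 [ 0.50979223 -0.0179237   0.04986399] ((510.4760437011719, -18.333290100097656), (10.506834030151367, 40.39522933959961), 30.30167007446289)
((366.0480041503906, 230.07200622558594), 20.33507537841797) [ 0.51367783 -0.01597066  0.014     ]
```

Request:
{"fn": "play_rows", "kwargs": {"increments": [[0, 0.1, 0, 0.03, 0.017, 0, 0.42], [-0.02, 0.25, 0, 0.06, 0.035, 0, 0.42], [-0.04, 0.4, 0, 0.1, 0.058, 0, 0.42], [-0.06, 0.55, 0, 0.14, 0.081, 0, 0.42], [-0.08, 0.7, 0, 0.18, 0.104, 0, 0.42], [-0.094, 0.85, -0.1, 0.22, 0.127, 0, 0.42], [-0.094, 0.928, -0.2, 0.2406, 0.1389, 0, 0.42], [-0.094, 0.928, -0.2, 0.2406, 0.1389, 0, 0.42], [-0.094, 0.928, -0.2, 0.2406, 0.1389, 0, 0.42], [-0.094, 0.928, -0.2, 0.2406, 0.1389, 0, 0.42]]}}

```text
time_s: 13.02
ee_pos: [0.5131, -0.0241, 0.1822]
ee_rot: [179.8, -49.8, 120.0]
ft_force: [-0.7, -0.1, 0.3]
finger_gap: 0.0361
grip_force: 0.0
```

```bash
python3 - <<'E'
from h import *
s=log()
M=R.from_euler('xyz',s['ee_rot'],degrees=True).as_matrix();print(M.round(3))
E
```

```text
13.03 [ 0.5131 -0.0241  0.1822] [179.84 -49.8  120.03] J [ 12.1  35.3   4.3  99.4 -34.4  87.2  61.4] F [-0.7 -0.1  0.3] [-0.67 -0.41 -0.  ] 0.0361 0.0
[[-0.323  0.867 -0.38 ]
 [ 0.559  0.499  0.663]
 [ 0.764  0.002 -0.646]]
```

Request:
{"fn": "play_rows", "kwargs": {"increments": [[0, 0.003, -0.1, 0, 0, 0, 0.42], [0, 0.003, -0.22, 0, 0, 0, 0.42], [0, 0.003, -0.32, 0, 0, 0, 0.42], [0, 0.003, -0.39, 0, 0, 0, 0.42], [0, 0.003, -0.43, 0, 0, 0, 0.42], [0, 0.003, -0.43, 0, 0, 0, 0.42], [0, 0.003, -0.43, 0, 0, 0, 0.42]]}}

```text
time_s: 13.9
ee_pos: [0.5129, -0.0223, 0.0523]
ee_rot: [179.9, -50.0, 120.0]
ft_force: [-0.1, 0.1, 0.5]
finger_gap: 0.036
grip_force: 0.0
```

```bash
python3 - <<'E'
from h import *
s=log()
p,d=optics.snapshot('wrist');save('w5',p)
E
```

```text
13.9 [ 0.5129 -0.0223  0.0523] [179.94 -49.95 120.01] J [ 12.6  45.9   3.3 101.1 -35.7  77.   68.2] F [-0.1  0.1  0.5] [-0.73 -0.41  0.02] 0.036 0.0
```

View pics/w5.png

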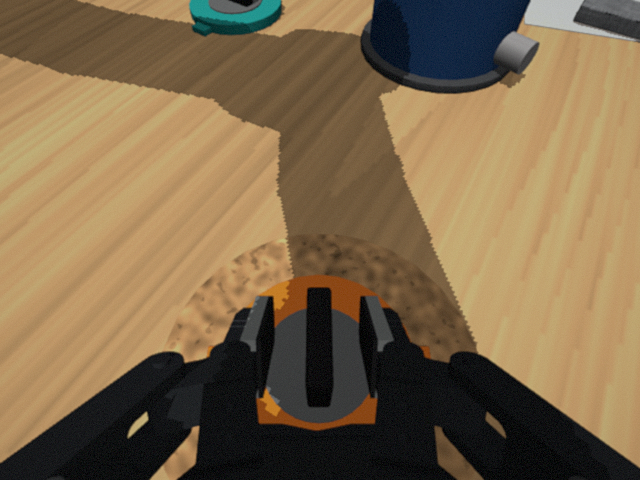

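The wing is centred between the tilted pads. Last bit down, then close.

Request:
{"fn": "play_rows", "kwargs": {"increments": [[0, 0.002, -0.015, 0, 0, 0, 0.42], [0, 0.003, -0.027, 0, 0, 0, 0.42], [0, 0.003, -0.027, 0, 0, 0, 0.42], [0, 0.003, -0.027, 0, 0, 0, 0.2], [0, 0.003, -0.027, 0, 0, 0, 0], [0, 0.003, -0.027, 0, 0, 0, 0], [0, 0.003, -0.027, 0, 0, 0, 0], [0, 0.003, -0.027, 0, 0, 0, 0], [0, 0.003, -0.027, 0, 0, 0, 0]]}}

```text
time_s: 15.08
ee_pos: [0.5125, -0.0214, 0.0435]
ee_rot: [-180.0, -50.0, 119.9]
ft_force: [0.9, 0.0, 1.2]
finger_gap: 0.0091
grip_force: 58.6
```

```bash
python3 - <<'E'
from h import *
s=log()
# cover pose in tool frame
M=R.from_euler('xyz',s['ee_rot'],degrees=True).as_matrix()
C=np.array([.5106,-.0165,.009]); t=M.T@(C-s['ee_pos']); print('cover centre in tool',t)
n=np.array([np.cos(np.radians(9.7)),np.sin(np.radians(9.7)),0]);h=np.array([-.5,3**.5/2,0]);up=np.array([0,0,1.])
ez=M.T@up; ex=M.T@(-h); ey=np.cross(ez,ex)   # cover axes in tool (cx'=-h)
SL=np.array([.5443,-.2706,.0505])
for phi in(0,-10):
    cx=R.from_rotvec(np.radians(phi)*n).apply(up)
    W=np.c_[cx,np.cross(n,cx),n]; T=W@np.c_[ex,ey,ez].T
    P=SL-T@t; print(phi,'TCP rack',P,R.from_matrix(T).as_euler('xyz',degrees=True),'rotvec/180',R.from_matrix(T@M.T).as_rotvec(degrees=True)/180,'shift/.3',(P-s['ee_pos'])/.3)
    print(T.round(3))
E
```

```text
15.07 [ 0.5125 -0.0214  0.0435] [-179.97  -50.    119.93] J [ 12.6  46.7   3.2 101.2 -35.9  76.3  68.6] F [0.9 0.  1.2] [-0.63 -0.43 -0.07] 0.0091 58.6
cover centre in tool [-0.02310146  0.00083024  0.02608871]
0 TCP rack [ 0.57813515 -0.26398152  0.05563479] [179.94220996  40.00055105   9.64421655] rotvec/180 [-0.51444408  0.24153089 -0.46639392] shift/.3 [ 0.21893495 -0.80874388  0.04056076]
[[ 0.755  0.168 -0.634]
 [ 0.128 -0.986 -0.109]
 [-0.643  0.001 -0.766]]
-10 TCP rack [ 0.57798702 -0.26311495  0.05541387] [166.98143981  39.26440241   1.35592982] rotvec/180 [-0.54682253  0.2006499  -0.50519749] shift/.3 [ 0.2184412  -0.80585529  0.03982435]
[[ 0.774  0.166 -0.611]
 [ 0.018 -0.971 -0.24 ]
 [-0.633  0.174 -0.754]]
```

Request:
{"fn": "play_rows", "kwargs": {"increments": [[0, 0, 0.1, 0, 0, 0, 0], [0, 0, 0.25, 0, 0, 0, 0], [0, 0, 0.45, 0, 0, 0, 0], [0.016, -0.058, 0.6, -0.0367, 0.0173, -0.0333, 0], [0.031, -0.116, 0.6, -0.0735, 0.0345, -0.0666, 0], [0.047, -0.173, 0.6, -0.1102, 0.0518, -0.0999, 0], [0.063, -0.231, 0.6, -0.147, 0.069, -0.1333, 0], [0.078, -0.289, 0.6, -0.1837, 0.0863, -0.1666, 0], [0.094, -0.347, 0.6, -0.2205, 0.1035, -0.1999, 0], [0.109, -0.404, 0.6, -0.2572, 0.1208, -0.2332, 0], [0.125, -0.462, 0.6, -0.294, 0.138, -0.2665, 0], [0.141, -0.52, 0.6, -0.3307, 0.1553, -0.2998, 0], [0.156, -0.578, 0.6, -0.3675, 0.1725, -0.3331, 0], [0.172, -0.635, 0.6, -0.4042, 0.1898, -0.3665, 0], [0.188, -0.693, 0.6, -0.4409, 0.207, -0.3998, 0], [0.203, -0.751, 0.6, -0.4777, 0.2243, -0.4331, 0], [0.219, -0.809, 0.6, -0.5144, 0.2415, -0.4664, 0], [0.219, -0.809, 0.55, -0.5144, 0.2415, -0.4664, 0], [0.219, -0.809, 0.55, -0.5144, 0.2415, -0.4664, 0], [0.219, -0.809, 0.55, -0.5144, 0.2415, -0.4664, 0]]}}

```text
time_s: 17.58
ee_pos: [0.5776, -0.2636, 0.2086]
ee_rot: [-179.9, 39.9, 9.7]
ft_force: [-1.5, 0.5, -1.7]
finger_gap: 0.0091
grip_force: 58.7
```

```bash
python3 - <<'E'
from h import *
s=log()
c=cam('scene');p,d=optics.snapshot('scene');X=pts(c,d);np.savez('s6.npz',p=p,d=d,X=X)
w,dw=optics.snapshot('wrist');np.savez('w6.npz',p=w,d=dw,X=pts(cam('wrist'),dw))
save('s6',np.hstack([cv2.resize(p[80:280,140:340],(400,400)),cv2.resize(w,(400,300))[:, :] if 0 else cv2.copyMakeBorder(cv2.resize(w,(400,300)),0,100,0,0,cv2.BORDER_CONSTANT)]))
E
```

```text
17.57 [ 0.5776 -0.2636  0.2086] [-179.93   39.94    9.74] J [ -9.7  49.8  44.6  77.   -7.   95.9 -46.5] F [-1.5  0.5 -1.7] [ 0.2  -0.91 -0.05] 0.0091 58.7
```

View pics/s6.png

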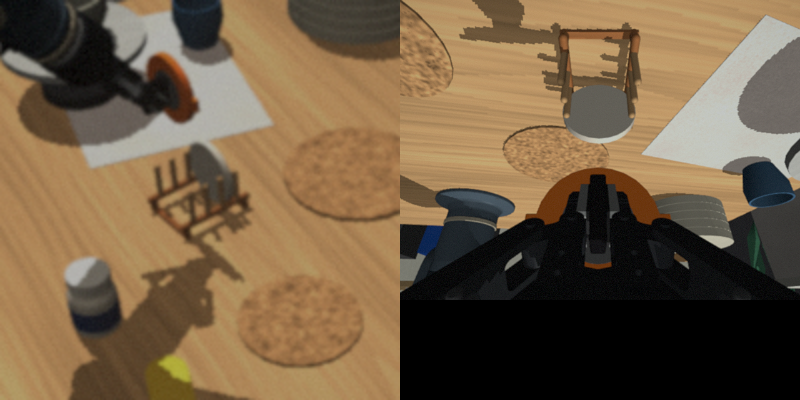

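The cover is held on edge above the rack with its wing to the front. Checking the disc plane in 3D, then lowering.

```bash
python3 - <<'E'
from h import *
a=np.radians(9.7);n=np.array([np.cos(a),np.sin(a),0]);l=np.array([-np.sin(a),np.cos(a),0]);SL=np.array([.5443,-.2706,.0505])
for f,cn in(('w6','wrist'),('s6','scene')):
    g=np.load(f+'.npz');p,X=g['p'],g['X'];hsv=cv2.cvtColor(p,cv2.COLOR_RGB2HSV)
    k=(hsv[...,0]<20)&(hsv[...,1]>170)&(g['d']>0)&(np.linalg.norm(X-(SL+[0,0,.15]),axis=-1)<.07)
    k=cv2.erode(k.astype(np.uint8),np.ones((3,3)))>0
    Q=X[k]-SL;A=np.c_[Q@n,Q@l,Q[:,2]]*1000
    print(f,k.sum(),'n pct',np.percentile(A[:,0],[5,25,50,75,95]).round(1),'l',A[:,1].min().round(1),A[:,1].max().round(1),'z',A[:,2].min().round(1),A[:,2].max().round(1))
    co=np.linalg.lstsq(np.c_[A[:,1:],np.ones(len(A))],A[:,0],rcond=None)[0];print('tilt deg',np.degrees(co[:2]).round(2),co)
# dowels in wrist view
X=np.load('w6.npz')['X'];Q=X-SL;z=X[...,2];k=(z>.06)&(z<.08)&(np.abs(Q@n)<.1)&(np.abs(Q@l)<.07)
m,lab,st,ce=cv2.connectedComponentsWithStats(k.astype(np.uint8))
for i in range(1,m):
    if st[i,4]>8:print(st[i,4],ce[i].round(),((X[lab==i]-SL).mean(0)@np.c_[n,l]*1000).round(1))
E
```

```text
w6 6394 n pct [4.1 4.8 5.3 5.6 6.2] l -51.7 52.4 z 110.4 181.8
tilt deg [0.05 0.21] [8.02550105e-04 3.74113451e-03 4.73181496e+00]
s6 129 n pct [3.4 4.6 5.6 6.3 7.7] l -30.4 48.8 z 121.0 199.0
tilt deg [-0.99 -0.22] [-1.72525682e-02 -3.79664589e-03  6.45244358e+00]
205 [258. 128.] [14.9 36.4]
205 [380. 128.] [ 14.8 -38.6]
170 [263. 156.] [-9.  36.4]
175 [375. 156.] [ -9.  -38.6]
2576 [318. 193.] [-41.6  -0.9]
```

Request:
{"fn": "play_rows", "kwargs": {"increments": [[0, -0.003, -0.08, 0, 0, 0, 0], [0, -0.003, -0.18, 0, 0, 0, 0], [0, -0.003, -0.26, 0, 0, 0, 0], [0, -0.003, -0.32, 0, 0, 0, 0], [0, -0.003, -0.36, 0, 0, 0, 0], [0, -0.003, -0.4, 0, 0, 0, 0], [0, -0.003, -0.43, 0, 0, 0, 0], [0, -0.003, -0.45, 0, 0, 0, 0], [0, -0.003, -0.45, 0, 0, 0, 0]]}}

```text
time_s: 18.8
ee_pos: [0.5779, -0.2648, 0.0731]
ee_rot: [180.0, 40.0, 9.6]
ft_force: [0.6, 0.2, -1.4]
finger_gap: 0.0092
grip_force: 58.7
```

Free in the slot. I'll lower slowly until it touches.

Request:
{"fn": "play_rows", "kwargs": {"increments": [[0, 0, -0.015, 0, 0, 0, 0], [0, 0, -0.03, 0, 0, 0, 0], [0, 0, -0.042, 0, 0, 0, 0], [0, 0, -0.05, 0, 0, 0, 0], [0, 0, -0.054, 0, 0, 0, 0], [0, 0, -0.054, 0, 0, 0, 0]]}}

```text
time_s: 19.55
ee_pos: [0.578, -0.2649, 0.0571]
ee_rot: [180.0, 40.0, 9.6]
ft_force: [-0.0, 0.3, -1.7]
finger_gap: 0.0092
grip_force: 58.7
```

Request:
{"fn": "play_rows", "kwargs": {"increments": [[0, 0, -0.003, 0, 0, 0, 0], [0, 0, -0.006, 0, 0, 0, 0], [0, 0, -0.008, 0, 0, 0, 0], [0, 0, -0.008, 0, 0, 0, 0]]}}

```text
time_s: 20.05
ee_pos: [0.578, -0.2651, 0.0552]
ee_rot: [179.9, 40.0, 9.6]
ft_force: [0.3, 0.2, 0.0]
finger_gap: 0.0093
grip_force: 58.9
```

Request:
{"fn": "play_rows", "kwargs": {"increments": [[0, 0, -0.002, 0, 0, 0, 0], [0, 0, -0.003, 0, 0, 0, 0], [0, 0, -0.003, 0, 0, 0, 0]]}}

```text
time_s: 20.42
ee_pos: [0.5781, -0.2651, 0.055]
ee_rot: [179.9, 40.0, 9.6]
ft_force: [0.8, 0.4, 6.4]
finger_gap: 0.0089
grip_force: 59.5
```

Request:
{"fn": "play_rows", "kwargs": {"increments": [[0, 0, 0.002, 0, 0, 0, 0.1], [0, 0, 0.002, 0, 0, 0, 0.2], [0, 0, 0.002, 0, 0, 0, 0.32], [0, 0, 0.002, 0, 0, 0, 0.32], [0, 0, 0.002, 0, 0, 0, 0.32], [0, 0, 0.002, 0, 0, 0, 0.32], [0.03, 0.005, 0.038, 0, 0, 0, 0.32], [0.08, 0.014, 0.098, 0, 0, 0, 0.32], [0.15, 0.026, 0.183, 0, 0, 0, 0.32], [0.23, 0.04, 0.28, 0, 0, 0, 0.32], [0.317, 0.055, 0.385, 0, 0, 0, 0.32], [0.317, 0.055, 0.385, 0, 0, 0, 0.32], [0.317, 0.055, 0.385, 0, 0, 0, 0.32]]}}

```text
time_s: 22.05
ee_pos: [0.6727, -0.2485, 0.169]
ee_rot: [180.0, 40.0, 9.6]
ft_force: [0.1, 0.2, -1.5]
finger_gap: 0.0274
grip_force: 0.0
```

```bash
python3 - <<'E'
from h import *
s=log()
p,d=optics.snapshot('scene');w,dw=optics.snapshot('wrist');c=cam('wrist');X=pts(c,dw)
save('s7',np.hstack([cv2.resize(p[80:280,140:340],(400,400)),cv2.copyMakeBorder(cv2.resize(w,(400,300)),0,100,0,0,cv2.BORDER_CONSTANT)]))
a=np.radians(9.7);n=np.array([np.cos(a),np.sin(a),0]);l=np.array([-np.sin(a),np.cos(a),0]);SL=np.array([.5443,-.2706,.0505])
hsv=cv2.cvtColor(w,cv2.COLOR_RGB2HSV);k=(hsv[...,0]<20)&(hsv[...,1]>190)&(dw>0)&(np.linalg.norm(X-SL,axis=-1)<.07)&(np.abs((X-SL)@n)<.012)&(X[...,2]>.03)
Q=X[k]-SL;A=np.c_[Q@n,Q@l,Q[:,2]]*1000
print(k.sum(),A.min(0),A.max(0),np.median(A,0))
co=np.linalg.lstsq(np.c_[A[:,1:],np.ones(len(A))],A[:,0],rcond=None)[0];print('tilt',np.degrees(co[:2]),co[2])
E
```

```text
22.05 [ 0.6727 -0.2485  0.169 ] [179.97  40.02   9.62] J [ -6.3  59.3  41.9  60.8 -11.4 102.8 -50.1] F [ 0.1  0.2 -1.5] [ 0.13 -0.66  0.02] 0.0274 0.0
3800 [ -1.43698202 -52.60229634 -20.46362453] [11.99122566 51.33091537 45.31793879] [ 8.66746484 -0.55676945 25.43995598]
tilt [2.96202878e-03 3.85604804e+00] 6.558688007914611
```

View pics/s7.png

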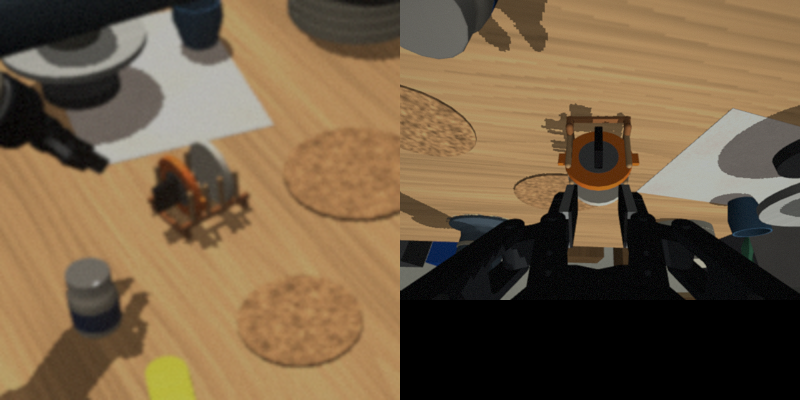

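The cover stands in the front slot with its wing to the front. Its centre is at the right height, it leans about 4° onto the dowels, and the gripper is clear.

```bash
python3 -c "
from rig import bot
print(bot.finish_job())"
```

```text
the job is handed in; nothing more can be done
None
```

The strainer is open and its cover stands on edge in the rack's front slot, wing to the front, leaning about 4° onto the dowels with the gripper clear; I handed the job in at about 22 s and got no verdict back.

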